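# Lock a stop screw with a jam nut

## Robot

A 6-joint arm with a two-finger parallel gripper is mounted at the origin on the work surface. World frame = base frame: x ahead of the robot, y to its left, z up, the work surface at z = 0. Lengths are in m, angles in rad, forces in N, time in s.
With the tool pointing down it reaches from about 0.275 to 0.85 m from the base axis. Payload 5.2 kg.
Tool frame: the origin (TCP) lies at the very end of the fingers, on their centre line; the grasp point (between the pads) lies 19 mm behind it (ctrl.hold_point_z is the z of the grasp point in the tool frame, in m); z points along the fingers, y is the line along which they close (so a half turn about z gives the same grasp; the last joint's range is limited). The gripper opens to 85 mm and grips with 20 to 120 N. Pads are 22 mm wide; open, the fingers measure 114 mm over their backs; the gripper's body (76 mm by 85 mm) begins 54 mm behind the grasp point. The pads swing forward as they close: fully open they stand 13 mm farther back than shut.
Start: joints at [1.006, 0.259, 1.535, -0, 1.348, -0.203], TCP at [0.195, 0.514, 0.231] pointing down, gripper open.
Joint ranges: [-3.14, 3.14], [-0.91, 2.08], [0.19, 2.58], [-1.22, 4.36], [0.22, 2.71], [-3.12, 3.12]. Speed limits (rad/s): [2.57, 2.57, 3.14, 3.14, 3.14, 3.14].

## Interface

Orientations are given as a unit quaternion [x, y, z, w].
In Python, from bench import ctrl gives the robot as it stands.
- The arm moves only by the shell command python3 -m handwheel 'ROWS' [FORCE]. ROWS is a JSON list of rows, 1 to 5 of them, each written [opening, [dx, dy, dz], [rx, ry, rz]]: the finger opening in m, then dx, dy, dz in a scale on which 1.0 is 0.25 m, then a rotation vector rx, ry, rz in parts of the range, where 1.0 means 2 rad; each row shifts and turns the commanded pose from where the row before left it, along the tool's axes as they then stand; what a row does not reach is not made up. A row lasts 1/10 s, in which the tool goes at most 0.05 m and 0.15 rad, less where a joint would pass 70% of its speed; a pose out of reach is approached as far as the arm can. The fingers move at their own pace and stop on an object; FORCE is the grip in N (left out, the last holds). Time passes only in rows, so rows that do not move let the fingers close. It prints the time, the measured TCP pose, the force, the opening and the grip force at its end. A shift or turn number past 1, either way, is cut back to 1. Input that does not fit is refused with a message, and nothing moves.
- ctrl.read_state(): the state, without advancing time (a new reading comes with each control period).
- ctrl.capture(name): name is "scene" or "top" or "wrist"; returns a dict with "img" (480x640x3 uint8, red, green, blue), "depth" (480x640 float32, m along the optical axis (not along the pixel's ray), 0 where there is no reading), "mtx" (3x3 intrinsics, pixels), "rvec" (rotation vector, rad) and "tvec" (3), from world to camera coordinates, as OpenCV has them; the wrist camera has in their place "T_tool_cam" (4x4, takes a point from camera to tool coordinates, whose origin is the TCP and whose axes are the flange's). Camera axes: x right, y down, z forward; pixel columns grow to the right and rows downward; lengths in m; the calibration is good to about 2 mm. A picture is of the moment at which its call begins: read the wrist's pose just before it.
- ctrl.sign_off(): hands the job in; it is judged then, once.
The state is a dict: "t": time; "joint_positions": joint angles; "dq": joint speeds; "joint_efforts": joint torques, N m; "tool_pos": TCP position; "tool_rot": TCP orientation; "contact_force": force on the tool from outside, world axes, zero at the start; "torque": the same for the moment, N m; "grip_width": finger opening in m; "gripper_force": force on a finger pad.
Only numpy, scipy, OpenCV 4.12 (cv2) and the standard library are available. Lean on these libraries where they do the work, as an engineer would, in place of code of your own. Each camera call takes 0.05 s, during which the arm holds its last target. There are 200 camera calls.

## Task

Lock the stop screw on the grey base plate: slide the larger open-ended spanner, lying flat on the plate, fully onto the lower hex nut with its handle beside the dog pin, and let go of it. Then push the lever of the jam nut above it clockwise (seen from above) until the jam nut is firmly tight against the lower nut, about 10 N at the knob and never above 14 N, while spanner and pin keep the lower nut from turning off its setting (20 degrees at the very most). Leave the spanner flat on the nut and the other things on the bench where they are.

Things in the scene. Friction and masses are not known exactly. Their poses are not given: they have to be found in the camera images.
- base: Stop-screw unit, fixed to the bench: grey steel plate 130 x 280 x 12 mm with an upright threaded stud, 25 mm diameter, ending 70 mm above the bench. Origin on the stud's axis at bench height, z up. Plate spans x -65 to 65, y -218 to 62 mm. The spanner belongs flat on it, handle along this -y, jaws opening to +y (spanner x along base y).
- stud_foot (a point): Point on the stud's axis at the plate's upper face, 12 mm above the bench; axes as base.
- lower_nut (a joint): Turn of the lower nut on the stud, rad, clockwise from above positive, starts within 0.04 of 0. At 0 two flats are square to base x, so they lie along the jaws of a spanner whose x is along base y. It turns stiffly (0.15 N m) and goes along with the tightened jam nut unless held. It must stay within 0.35 rad of 0.
- nut_centre (a point): Centre of the lower nut's underside, on the stud's axis, 14 mm above the bench. The lower nut is a plain steel hex nut 41 mm across flats, 47 mm across corners, 18 mm high (2 to 20 mm above the plate).
- jam_nut (a joint): Turn of the jam nut relative to the lower nut, rad: negative while loose (starts -1.0 to -0.45), 0 when it meets the lower nut. Pushing clockwise from above raises it; light (0.05 N m) until it meets, then the torque climbs while spanner play and give let the lever go 0.15 to 0.35 rad further. The reading does not show tightness. It stays where it is left.
- lever_knob (a point): Centre of the top of the black knob of the jam nut's lever, an upright cylinder of 18 mm diameter, 80 mm from the stud's axis, 30 to 80 mm above the bench. Tight is 8 to 14 N pushed square to the lever here (aim at 10 N, 0.8 N m). Site x points outwards along the lever. On meeting, the lever points 1.3 rad anticlockwise of base x.
- jam_centre (a point): Centre of the jam nut's underside on the stud's axis, 34 mm above the bench. The jam nut is a steel hex 41 mm across flats, 12 mm high, with a straight 10 mm round bar as lever, 40 mm above the bench, out to the knob. Site x points along the lever.
- pin_top (a point): Top centre of the dog pin, 42 mm above the bench; at x -22, y -185 mm in the base's frame. Beside a spanner square on the nut it leaves 3 mm of room to the handle, on the handle's base -x side; clockwise turning brings the handle up against it.
- dog_pin: The dog pin, an upright steel pin fixed on the plate, 14 mm in diameter, 30 mm high; origin at the centre of its foot.
- spanner: The larger of two steel open-ended spanners, lying flat, 240 mm long, 10 mm thick, about 0.35 kg. Origin at the underside midway between the jaws, where the nut's centre belongs; x points out of the jaws. Jaw gap 43 mm with flared tips, throat 24.5 mm behind and jaw ends 25 mm ahead of the origin, head 67 mm wide. Starts right of the unit, jaws pointing away from the robot.
- handle_mid (a point): On top of the larger spanner's handle, 80 mm behind its origin and 10 mm above its underside: a good grasp, near the centre of mass. The handle is 24 mm wide and runs from 43 to 217 mm behind the origin.
- small_spanner: Bystander: a smaller spanner of the same kind, jaw gap 26 mm, about 195 mm long, 8 mm thick, which does not fit. It lies beside the larger one; which of them lies nearer the unit changes.
- spare_nut: Bystander: a loose hex nut 41 mm across flats, 18 mm high.
- spacer: Bystander: aluminium ring 48 mm in diameter, 14 mm high.
- screwdriver: Bystander: screwdriver 200 mm long.
- feed_roller: Bystander: black rubber roller standing upright, 44 mm in diameter, 80 mm high.
- yellow_pot: Bystander: yellow cup 70 mm in diameter, 70 mm high.
- carton: Bystander: cardboard box 90 x 120 x 50 mm.

How it is judged:
On the way, in this order (a step that is already met when the one before it is completed fails the run):
1. the larger spanner lies flat on the plate, its jaws fully on the lower nut (nut within 7 mm of the jaws' middle), let go, with the jam nut still loose (horizontal distance between spanner and nut_centre below 0.007 m and z of spanner in the frame of stud_foot below 0.004 m and angle between spanner's own z axis and vertical below 0.12 rad and value of joint jam_nut below -0.2 rad and contact force between the fingers and spanner below 0.1 N), for 0.3 s.
2. the jam nut is tight on the lower nut (at least about 8 N at the knob), with the spanner alone, bearing on the dog pin with at least 2 N, holding the lower nut (horizontal distance between spanner and nut_centre below 0.007 m and z of spanner in the frame of stud_foot below 0.004 m and angle between spanner's own z axis and vertical below 0.12 rad and value of joint jam_nut above -0.03 rad and contact force between spanner and dog_pin above 2 N and contact force between the fingers and spanner below 0.1 N), for 0.3 s.
At the end, for the whole second after the job is handed in: The jam nut is against the lower nut (within 0.06 rad), the lower nut is within 0.35 rad of its mark, and the larger spanner lies at rest flat on the plate (within 4 mm and 0.12 rad) with the nut within 7 mm of its jaws' middle (horizontal distance between spanner and nut_centre below 0.007 m and z of spanner in the frame of stud_foot below 0.004 m and angle between spanner's own z axis and vertical below 0.12 rad and value of joint jam_nut above -0.06 rad and value of joint lower_nut between -0.35 and 0.35 rad and linear speed of spanner below 0.02 m/s); the robot touches nothing.
It fails at once if the lower nut is turned more than 0.35 rad off its mark (value of joint lower_nut above 0.35 rad or value of joint lower_nut below -0.35 rad).
It fails at once if overtightened: the spanner is forced against the dog pin with more than 6.5 N (about 17 N at the knob) (contact force between spanner and dog_pin above 6.5 N).
It fails at once if a bystander is moved more than 30 mm (distance of any of small_spanner, spare_nut, spacer, screwdriver, feed_roller, yellow_pot, carton from where it was at the start of the episode above 0.03 m).
It also fails if it takes over 72 s, if anything falls off the work surface, if the arm or the gripper's body presses on something with over 40 N, if the wrist force passes 120 N, or if a joint passes its speed limit or range.

## Working session

There is one attempt and no reset: what is moved stays moved. The work goes in short steps, Python scripts to look and compute and a shell command to move; the robot and the scene stay as the last step left them, time stands still between calls to the robot, and variables do not carry over. Pictures are saved under pics/ and viewed, at most 11 in all, crops included, and the job is handed in when it is done.

```bash
ls; mkdir -p pics; cat > h.py <<'E'
import numpy as np,cv2
from scipy.spatial.transform import Rotation as R
from bench import ctrl
def cap(n):
    s=ctrl.read_state();c=ctrl.capture(n)
    if n=="wrist":
        T=np.eye(4);T[:3,:3]=R.from_quat(s["tool_rot"]).as_matrix();T[:3,3]=s["tool_pos"];M=T@c["T_tool_cam"]
    else:
        W=np.eye(4);W[:3,:3]=cv2.Rodrigues(np.array(c["rvec"],float))[0];W[:3,3]=np.ravel(c["tvec"]);M=np.linalg.inv(W)
    return c,M
def cloud(c,M):
    v,u=np.mgrid[:480,:640];d=c["depth"];K=c["mtx"]
    P=np.stack([(u-K[0,2])/K[0,0]*d,(v-K[1,2])/K[1,1]*d,d],-1)
    X=P@M[:3,:3].T+M[:3,3];X[d<=0]=np.nan
    return X
def save(n,img): cv2.imwrite("pics/"+n+".png",img[...,::-1])
E
python3 - <<'E'
from h import *
c,M=cap("top");save("top",c["img"]);X=cloud(c,M);np.savez("top",X=X,img=c["img"],M=M,K=c["mtx"])
print(M[:3,3]);
for v in range(0,480,80):print([tuple(np.round(X[v,u],2)) for u in range(0,640,130)])
print({k:np.round(v,3) for k,v in ctrl.read_state().items()})
E
```

```text
pics
[0.47622225 0.0348678  1.08975137]
[(np.float64(1.65), np.float64(1.19), np.float64(-0.76)), (np.float64(1.64), np.float64(0.69), np.float64(-0.75)), (np.float64(1.64), np.float64(0.2), np.float64(-0.75)), (np.float64(1.63), np.float64(-0.29), np.float64(-0.76)), (np.float64(1.62), np.float64(-0.78), np.float64(-0.75))]
[(np.float64(1.33), np.float64(1.16), np.float64(-0.75)), (np.float64(1.32), np.float64(0.68), np.float64(-0.75)), (np.float64(1.32), np.float64(0.2), np.float64(-0.75)), (np.float64(0.93), np.float64(-0.14), np.float64(0.07)), (np.float64(0.93), np.float64(-0.4), np.float64(0.07))]
[(np.float64(0.8), np.float64(0.69), np.float64(-0.0)), (np.float64(0.8), np.float64(0.41), np.float64(-0.0)), (np.float64(0.79), np.float64(0.14), np.float64(-0.0)), (np.float64(0.79), np.float64(-0.14), np.float64(-0.0)), (np.float64(0.78), np.float64(-0.42), np.float64(-0.0))]
[(np.float64(0.63), np.float64(0.66), np.float64(0.02)), (np.float64(0.63), np.float64(0.41), np.float64(-0.0)), (np.float64(0.62), np.float64(0.14), np.float64(-0.0)), (np.float64(0.62), np.float64(-0.14), n
[... 460 characters left out ...]
0)), (np.float64(0.3), np.float64(0.14), np.float64(0.0)), (np.float64(0.29), np.float64(-0.12), np.float64(-0.0)), (np.float64(0.29), np.float64(-0.38), np.float64(0.0))]
{'t': np.float64(0.05), 'joint_positions': array([ 1.006,  0.259,  1.536,  0.   ,  1.348, -0.203]), 'dq': array([ 0.   , -0.003, -0.002,  0.003,  0.001, -0.002]), 'joint_efforts': array([ 2.0000e-03, -4.4737e+01, -2.9157e+01, -0.0000e+00,  6.0000e-03,
       -0.0000e+00]), 'tool_pos': array([0.194, 0.514, 0.23 ]), 'tool_rot': array([ 0.18 ,  0.984, -0.001, -0.   ]), 'contact_force': array([ 0.444, -0.184, -0.388]), 'torque': array([ 0.029, -0.012, -0.009]), 'gripper_force': np.float64(0.0), 'grip_width': np.float64(0.085)}
```

View pics/top.png

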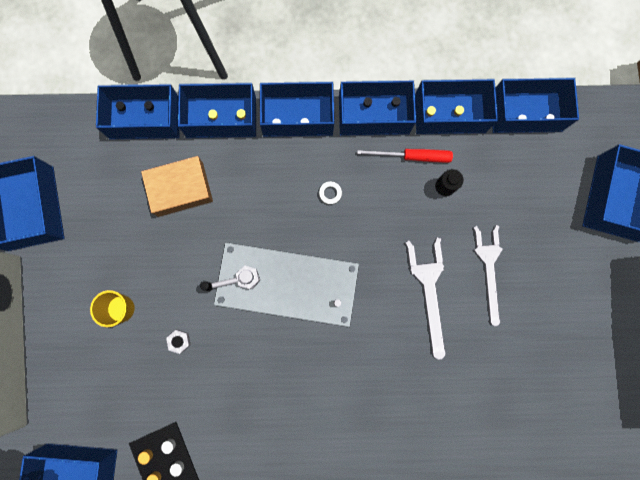

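The top view shows the plate's centre near (287,285), with the stud at (247,278), the knob at (205,287) and the pin at (336,303). The larger spanner is at (430,300), jaws up, and the small one is to its right at (488,275).

```bash
python3 - <<'E'
from h import *
d=np.load("top.npz");X=d["X"];g=d["img"].astype(float)
def sub(u0,u1,v0,v1,z0,z1):
    P=X[v0:v1,u0:u1].reshape(-1,3);return P[(P[:,2]>z0)&(P[:,2]<z1)]
pl=sub(205,370,235,335,.007,.016);r=cv2.minAreaRect((pl[:,:2]*1000).astype(np.float32));print("plate",len(pl),r,cv2.boxPoints(r))
for n,a in dict(knob=(195,218,275,300,.073,.09),stud=(230,265,262,295,.063,.077),jam=(225,265,260,300,.042,.055),pin=(328,345,293,312,.034,.05)).items():
    P=sub(*a);print(n,len(P),P.mean(0),np.median(P,0))
for n,b in dict(big=(395,455,230,365),small=(465,510,220,330)).items():
    P=sub(*b,.005,.016);r=cv2.minAreaRect((P[:,:2]*1000).astype(np.float32));print(n,len(P),r,P.mean(0))
E
```

```text
plate 7810 ((529.1475219726562, 81.64602661132812), (279.9088439941406, 130.046630859375), 80.0213623046875) [[440.8564  -44.92392]
 [568.9357  -67.45853]
 [617.4386  208.21597]
 [489.3593  230.75058]]
knob 70 [0.52546543 0.23593991 0.07875185] [0.52549572 0.23607187 0.07866995]
stud 141 [0.54259387 0.15814412 0.06853805] [0.54207302 0.15859441 0.06857377]
jam 248 [0.54074582 0.16277603 0.04523006] [0.53775469 0.16081228 0.04496286]
pin 40 [ 0.48876535 -0.01956589  0.04149409] [ 0.48910039 -0.0194525   0.04139739]
big 1690 ((497.6466064453125, -207.75064086914062), (95.23603057861328, 262.17236328125), 88.78142547607422) [ 0.50279153 -0.21174941  0.00929535]
small 956 ((541.4638671875, -339.77740478515625), (74.59461975097656, 203.6674041748047), 88.71184539794922) [ 0.54952775 -0.3372924   0.00777137]
```

```bash
python3 - <<'E'
from h import *
d=np.load("top.npz");X=d["X"]
P=X[230:365,395:455].reshape(-1,3);P=P[(P[:,2]>.005)&(P[:,2]<.016)]
H=P[(P[:,0]<.49)&(P[:,0]>.4)]
vx,vy,x,y=cv2.fitLine(H[:,:2].astype(np.float32),cv2.DIST_L2,0,.001,.001).ravel()
if vx<0:vx,vy=-vx,-vy
a=np.array([vx,vy]);n=np.array([-vy,vx]);o=np.array([x,y])
s=(P[:,:2]-o)@a;l=(P[:,:2]-o)@n
print(np.degrees(np.arctan2(vy,vx)),o,s.min(),s.max())
for k in np.arange(-.1,.17,.02):
    m=abs(s-k)<.004;print(round(k,3),l[m].min(),l[m].max(), np.diff(np.sort(l[m])).max())
for e in (s.min()+.217,s.max()-.025):print("origin",o+e*a,"mid",o+(e-.08)*a)
print(R.from_quat(ctrl.read_state()["tool_rot"]).as_matrix().round(3))
E
```

```text
5.4939895 [ 0.44464174 -0.21686254] -0.07827346104189652 0.18847581919156975Traceback (most recent call last):
  File "<stdin>", line 11, in <module>
    return umr_minimum(a, axis, None, out, keepdims, initial, where)
ValueError: zero-size array to reduction operation minimum which has no identity
```

```bash
python3 - <<'E'
from h import *
d=np.load("top.npz");X=d["X"]
P=X[230:365,395:455].reshape(-1,3);P=P[(P[:,2]>.005)&(P[:,2]<.016)]
th=np.radians(5.494);a=np.array([np.cos(th),np.sin(th)]);n=np.array([-a[1],a[0]]);o=np.array([.44464,-.21686])
s=(P[:,:2]-o)@a;l=(P[:,:2]-o)@n
for k in np.arange(-.08,.19,.01):
    m=abs(s-k)<.003
    if m.any(): q=np.sort(l[m]);print(round(k,3),m.sum(),q[0].round(4),q[-1].round(4),np.diff(q).max().round(4))
img=d["img"][225:370,390:520];save("sp",cv2.resize(img,None,fx=4,fy=4,interpolation=cv2.INTER_CUBIC))
E
```

```text
Traceback (most recent call last):
ValueError: zero-size array to reduction operation maximum which has no identity
```

```bash
python3 - <<'E'
from h import *
d=np.load("top.npz");X=d["X"]
P=X[230:365,395:455].reshape(-1,3);P=P[(P[:,2]>.005)&(P[:,2]<.016)]
th=np.radians(5.494);a=np.array([np.cos(th),np.sin(th)]);n=np.array([-a[1],a[0]]);o=np.array([.44464,-.21686])
s=(P[:,:2]-o)@a;l=(P[:,:2]-o)@n
for k in np.arange(-.08,.19,.01):
    m=abs(s-k)<.003
    if m.sum()>1: q=np.sort(l[m]);print(round(k,3),m.sum(),q[0].round(4),q[-1].round(4),np.diff(q).max().round(4))
img=d["img"][225:370,390:520];save("sp",cv2.resize(img,None,fx=4,fy=4,interpolation=cv2.INTER_CUBIC))
E
```

```text
-0.07 11 -0.0061 0.0065 0.0027
-0.06 41 -0.0263 0.0655 0.0532
-0.05 36 -0.0117 0.0116 0.0021
-0.04 36 -0.0116 0.03 0.0183
-0.03 36 -0.0119 0.0119 0.0018
-0.02 33 -0.0115 0.0115 0.002
-0.01 35 -0.0129 0.0116 0.0025
-0.0 35 -0.0125 0.0115 0.0016
0.01 37 -0.0123 0.0495 0.0356
0.02 36 -0.0116 0.0188 0.0075
0.03 36 -0.0126 0.0112 0.0017
0.04 37 -0.0122 0.011 0.0017
0.05 33 -0.0111 0.0106 0.0025
0.06 34 -0.0123 0.0108 0.0024
0.07 35 -0.0127 0.0106 0.0017
0.08 36 -0.012 0.0111 0.0023
0.09 54 -0.0222 0.0181 0.0026
0.1 71 -0.0272 0.0246 0.0024
0.11 94 -0.0353 0.0315 0.0021
0.12 77 -0.0349 0.044 0.0118
0.13 36 -0.0338 0.0326 0.0428
0.14 33 -0.0355 0.0315 0.0434
0.15 40 -0.052 0.0318 0.0422
0.16 34 -0.0338 0.0309 0.0443
0.17 21 -0.0383 0.0342 0.0542
```

View pics/sp.png

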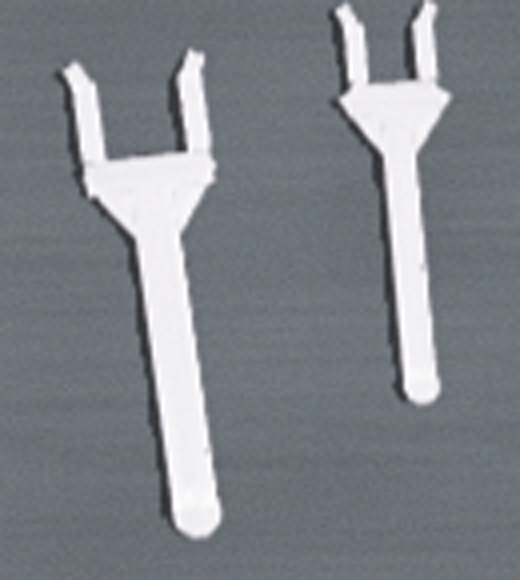

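Two forks: the big spanner's jaws are at (75–205, 60–165) in the crop and its handle end at (195,520); the depth widths (24/67 mm) match the larger spanner. It lies nearer the unit. Moving over its handle.

Units first: shifts go in shares of 0.25 m and turns go in shares of 2 rad. So -0.0354 m / 0.25 = -0.1416, -0.0345 m / 0.25 = -0.138.

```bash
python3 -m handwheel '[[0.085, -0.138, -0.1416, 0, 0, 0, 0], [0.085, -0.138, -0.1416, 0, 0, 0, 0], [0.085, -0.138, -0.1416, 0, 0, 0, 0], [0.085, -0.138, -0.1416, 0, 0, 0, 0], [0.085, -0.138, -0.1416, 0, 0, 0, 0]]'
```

```text
refused: ROWS must be rows with the three-number parts in brackets of their own. Nothing was moved.
```

I used the wrong layout. The manual says rows with the three-number parts in brackets of their own; once more.

```bash
python3 -m handwheel '[[0.085, [-0.138, -0.1416, 0], [0, 0, 0]], [0.085, [-0.138, -0.1416, 0], [0, 0, 0]], [0.085, [-0.138, -0.1416, 0], [0, 0, 0]], [0.085, [-0.138, -0.1416, 0], [0, 0, 0]], [0.085, [-0.138, -0.1416, 0], [0, 0, 0]]]'
python3 -m handwheel '[[0.085, [-0.138, -0.1416, 0], [0, 0, 0]], [0.085, [-0.138, -0.1416, 0], [0, 0, 0]], [0.085, [-0.138, -0.1416, 0], [0, 0, 0]], [0.085, [-0.138, -0.1416, 0], [0, 0, 0]], [0.085, [-0.138, -0.1416, 0], [0, 0, 0]]]'
python3 -m handwheel '[[0.085, [-0.138, -0.1416, 0], [0, 0, 0]], [0.085, [-0.138, -0.1416, 0], [0, 0, 0]], [0.085, [-0.138, -0.1416, 0], [0, 0, 0]], [0.085, [-0.138, -0.1416, 0], [0, 0, 0]], [0.085, [-0.138, -0.1416, 0], [0, 0, 0]]]'
python3 -m handwheel '[[0.085, [-0.138, -0.1416, 0], [0, 0, 0]], [0.085, [0, 0, 0], [0, 0, -0.075]], [0.085, [0, 0, 0], [0, 0, -0.075]], [0.085, [0, 0, 0], [0, 0, -0.075]], [0.085, [0, 0, 0], [0, 0, 0]]]'
cat >> h.py <<'E'
def go(x,y,z,yaw):
    "delta to world pos with tool-y at yaw deg, tool down; translation in present tool axes, plus rotvec"
    s=ctrl.read_state();A=R.from_quat(s["tool_rot"])
    T=R.from_matrix(np.array([[np.sin(np.radians(yaw)),np.cos(np.radians(yaw)),0],[-np.cos(np.radians(yaw)),np.sin(np.radians(yaw)),0],[0,0,-1]]))
    print("t",round(s["t"],2),"pos",np.round(s["tool_pos"],4),"d",A.inv().apply(np.array([x,y,z])-s["tool_pos"]).round(4),"rot",(A.inv()*T).as_rotvec().round(4),"j",np.round(s["joint_positions"],2),"F",np.round(s["contact_force"],1))
E
python3 - <<'E'
from h import *
go(.5103,-.2113,.15,95.15)
c,M=cap("wrist");save("w1",c["img"]);np.savez("w1",X=cloud(c,M),img=c["img"],M=M,K=c["mtx"])
E
```

```text
t: 0.55
tool_pos: [0.2933, 0.286, 0.2309]
tool_rot: [0.179, 0.984, -0.0, -0.0]
contact_force: [1.8, 0.2, 0.8]
grip_width: 0.0851
gripper_force: 0.0
t: 1.05
tool_pos: [0.392, 0.0593, 0.2312]
tool_rot: [0.18, 0.984, 0.0, -0.0]
contact_force: [1.4, 1.5, 0.1]
grip_width: 0.0849
gripper_force: 0.0
t: 1.55
tool_pos: [0.4908, -0.1673, 0.2308]
tool_rot: [0.18, 0.984, 0.0, -0.0]
contact_force: [1.0, 0.5, 1.5]
grip_width: 0.0849
gripper_force: 0.0
t: 2.05
tool_pos: [0.5101, -0.2107, 0.2305]
tool_rot: [-0.045, 0.999, 0.0, -0.001]
contact_force: [0.1, 0.0, -0.5]
grip_width: 0.085
gripper_force: 0.0Traceback (most recent call last):
  File "<stdin>", line 2, in <module>
  File "h.py", line 20, in go
    T=R.from_matrix(np.array([[np.sin(np.radians(yaw)),np.cos(np.radians(yaw)),0],[-np.cos(np.radians(yaw)),np.sin(np.radians(yaw)),0],[0,0,-1]]))
  File "scipy/spatial/transform/_rotation.pyx", line 1143, in scipy.spatial.transform._rotation.Rotation.from_matrix
ValueError: Non-positive determinant (left-handed or null coordinate frame) in rotation matrix 0: [[ 0.99596311 -0.08976347  0.        ]
 [ 0.08976347  0.99596311  0.        ]
 [ 0.          0.         -1.        ]].
```

```bash
sed -i 's/\[\[np.sin(np.radians(yaw))/[[-np.sin(np.radians(yaw))/; s/\[-np.cos(np.radians(yaw)),np.sin/[np.cos(np.radians(yaw)),np.sin/' h.py
python3 - <<'E'
from h import *
go(.5103,-.2113,.15,95.15)
c,M=cap("wrist");save("w1",c["img"]);np.savez("w1",X=cloud(c,M),img=c["img"],M=M,K=c["mtx"])
E
```

```text
t 2.05 pos [ 0.5101 -0.2107  0.2305] d [-0.0003 -0.0007  0.0805] rot [ 0.0011 -0.0013 -0.0007] j [-0.59  0.26  1.53  0.    1.35 -2.25] F [ 0.1  0.  -0.5]
```

View pics/w1.png

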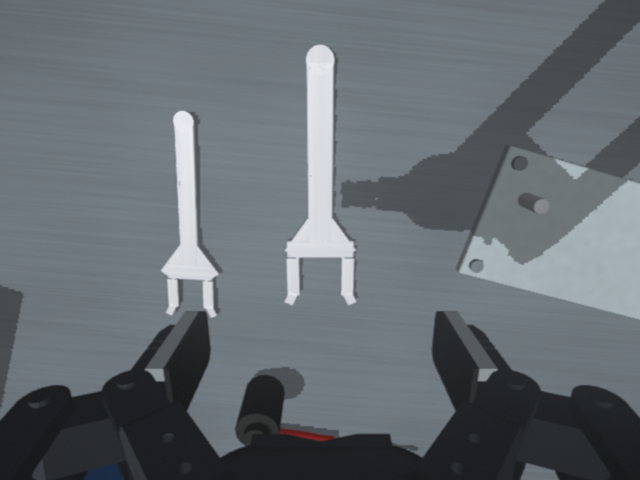

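The wrist view shows the big spanner's handle end at (320,55) and jaws at (320,280), pointing away from the robot. Joint 6 would hit its range at the goal with this yaw, so I make the half turn, then measure.

In the tool's units: 0.15 rad / 2 = 0.075.

```bash
for i in 1 ; do 
python3 -m handwheel '[[0.085, [0, 0, 0], [0, 0, 0.075]], [0.085, [0, 0, 0], [0, 0, 0.075]], [0.085, [0, 0, 0], [0, 0, 0.075]], [0.085, [0, 0, 0], [0, 0, 0.075]], [0.085, [0, 0, 0], [0, 0, 0.075]]]' | head -1
python3 -m handwheel '[[0.085, [0, 0, 0], [0, 0, 0.075]], [0.085, [0, 0, 0], [0, 0, 0.075]], [0.085, [0, 0, 0], [0, 0, 0.075]], [0.085, [0, 0, 0], [0, 0, 0.075]], [0.085, [0, 0, 0], [0, 0, 0.075]]]' | head -1
python3 -m handwheel '[[0.085, [0, 0, 0], [0, 0, 0.075]], [0.085, [0, 0, 0], [0, 0, 0.075]], [0.085, [0, 0, 0], [0, 0, 0.075]], [0.085, [0, 0, 0], [0, 0, 0.075]], [0.085, [0, 0, 0], [0, 0, 0.075]]]' | head -1
python3 -m handwheel '[[0.085, [0, 0, 0], [0, 0, 0.075]], [0.085, [0, 0, 0], [0, 0, 0.075]], [0.085, [0, 0, 0], [0, 0, 0.075]], [0.085, [0, 0, 0], [0, 0, 0.075]], [0.085, [0, 0, 0], [0, 0, 0.0708]]]' | head -1
done
cat > meas.py <<'E'
from h import *
def spanner(P,z0,z1,guess,yaw,rad=.25):
    P=P.reshape(-1,3);P=P[(P[:,2]>z0)&(P[:,2]<z1)];P=P[:,:2]
    o=np.array(guess);th=np.radians(yaw)
    for _ in range(5):
        a=np.array([np.cos(th),np.sin(th)]);n=np.array([-a[1],a[0]])
        s=(P-o)@a;l=(P-o)@n
        cs=[];ss=[]
        for k in np.arange(-.2,-.05,.004):
            m=(abs(s-k)<.002)&(abs(l)<.018)
            if m.sum()>5: q=l[m];cs.append((q.min()+q.max())/2);ss.append(k)
        if len(cs)<5: print("few");return
        f=np.polyfit(ss,cs,1)
        cs=np.array(cs);ss=np.array(ss);ok=abs(np.polyval(f,ss)-cs)<.002;f=np.polyfit(ss[ok],cs[ok],1)
        th+=np.arctan(f[0]);o=o+n*f[1]
    a=np.array([np.cos(th),np.sin(th)]);n=np.array([-a[1],a[0]]);s=(P-o)@a;l=(P-o)@n
    end=s[(abs(l)<.006)&(s<-.15)&(s>-.26)];thr=s[(abs(l)<.015)&(s>-.06)&(s<.0)]
    arms=[];
    for k in (-.015,-.01,-.005,0,.005,.01):
        m=(abs(s-k)<.002)&(abs(l)>.012)&(abs(l)<.045)
        if (l[m]>0).any() and (l[m]<0).any(): arms.append((l[m].min()+l[m].max())/2)
    print("yaw",np.degrees(th).round(2),"o(guess)",o.round(4),"end->shift",(end.min()+.217).round(4) if len(end) else None,"throat->shift",(thr.max()+.0245).round(4) if len(thr) else None,"head lateral",np.round(np.median(arms),4) if arms else None,"n",len(ss))
    return th,o
E
python3 - <<'E'
from meas import *
d=np.load("w1.npz");spanner(d["X"],.005,.016,[.59,-.2044],5.15)
d=np.load("top.npz");spanner(d["X"],.005,.016,[.59,-.2044],5.15)
go(.5103,-.2113,.15,-84.85)
E
```

```text
t: 2.6
t: 3.1
t: 3.6
t: 4.1
yaw 5.11 o(guess) [ 0.59   -0.2041] end->shift 0.0018 throat->shift 0.0014 head lateral -0.0004 n 38
yaw 5.1 o(guess) [ 0.59   -0.2041] end->shift -0.0072 throat->shift 0.0 head lateral -0.0001 n 38
t 4.1 pos [ 0.5103 -0.2104  0.2311] d [-0.0002  0.0009  0.0811] rot [-0.0003  0.0003  0.138 ] j [-0.59  0.26  1.53 -0.    1.35  0.75] F [ 0.4  0.1 -0.1]
```

In the tool's units: 0.05 m / 0.25 = 0.2, 0.04 m / 0.25 = 0.16, 0.138 rad / 2 = 0.069.

```bash
python3 -m handwheel '[[0.06, [0.004, 0.0032, 0], [0, 0, 0.069]], [0.06, [0, 0, 0.2], [0, 0, 0]], [0.06, [0, 0, 0.2], [0, 0, 0]], [0.06, [0, 0, 0.2], [0, 0, 0]], [0.06, [0, 0, 0.16], [0, 0, 0]]]'
python3 - <<'E'
from h import *
go(.5113,-.2111,.003,-84.9)
E
```

```text
t: 4.6
tool_pos: [0.5105, -0.2103, 0.0388]
tool_rot: [0.999, 0.048, -0.001, -0.001]
contact_force: [0.4, -0.3, -0.8]
grip_width: 0.0603
gripper_force: 0.0
t 4.6 pos [ 0.5105 -0.2103  0.0388] d [0.0008 0.0009 0.0358] rot [-0.0012  0.0015  0.007 ] j [-0.59  0.47  1.76 -0.    0.92  0.88] F [ 0.4 -0.3 -0.8]
```

In the tool's units: 0.018 m / 0.25 = 0.072, 0.0009 m / 0.25 = 0.0036, 0.007 rad / 2 = 0.0035.

```bash
python3 -m handwheel '[[0.06, [0.0032, 0.0036, 0.072], [0, 0, 0.0035]], [0.06, [0, 0, 0.072], [0, 0, 0]], [0.02, [0, 0, 0], [0, 0, 0]], [0.015, [0, 0, 0], [0, 0, 0]], [0.015, [0, 0, 0], [0, 0, 0]]]' 60
python3 -m handwheel '[[0.015, [0, 0, 0], [0, 0, 0]], [0.015, [0, 0, 0], [0, 0, 0]], [0.015, [0, 0, -0.08], [0, 0, 0]], [0.015, [0, 0, -0.16], [0, 0, 0]], [0.015, [0, 0, 0], [0, 0, 0]]]'
python3 - <<'E'
from meas import *
c,M=cap("wrist");save("w2",c["img"]);np.savez("w2",X=cloud(c,M),img=c["img"],M=M,K=c["mtx"])
z=ctrl.read_state()
c,M=cap("top");X=cloud(c,M)
spanner(X,.045,.085,[.59,-.204],5.1);go(.5113,-.2111,.003,-84.9)
E
```

```text
t: 5.1
tool_pos: [0.5131, -0.2124, 0.0066]
tool_rot: [0.999, 0.046, 0.001, 0.001]
contact_force: [0.4, -0.5, -2.3]
grip_width: 0.0212
gripper_force: 58.9
t: 5.6
tool_pos: [0.5156, -0.214, 0.0702]
tool_rot: [0.999, 0.047, 0.004, 0.003]
contact_force: [1.3, -0.5, -1.9]
grip_width: 0.0209
gripper_force: 59.4
few
t 5.7 pos [ 0.5131 -0.2124  0.0663] d [-0.0017 -0.0016  0.0633] rot [ 0.0017 -0.002   0.004 ] j [-0.59  0.43  1.73 -0.    0.98  0.88] F [ 0.5  0.9 -3.2]
```

View pics/w2.png

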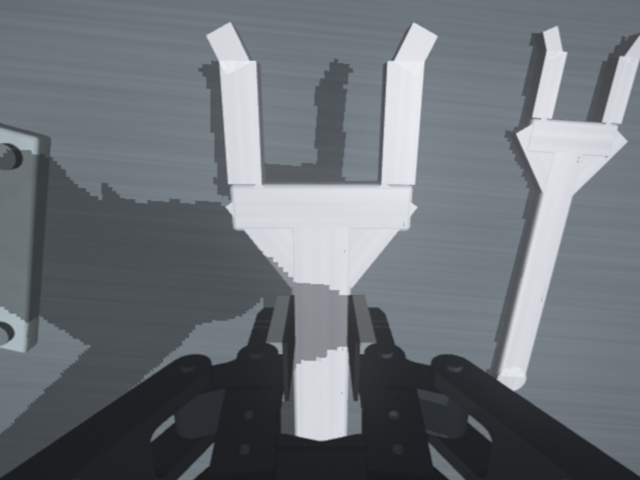

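Spanner is held: jaws at (320,40–185), handle between the pads at (320,330). Measuring its pose in the hand.

```bash
python3 - <<'E'
from meas import *
d=np.load("w2.npz");X=d["X"]
print("z head",[X[v,u].round(4) for v,u in ((205,260),(205,320),(205,380),(120,240),(120,400),(75,235),(75,405),(310,320))])
P=X.reshape(-1,3);P=P[(P[:,2]>.055)&(P[:,2]<.09)];P=P[:,:2]
th=np.radians(5.1);a=np.array([np.cos(th),np.sin(th)]);n=np.array([-a[1],a[0]]);o=np.array([.591,-.204])
s=(P-o)@a;l=(P-o)@n
for k in np.arange(-.07,.03,.006):
    m=(abs(s-k)<.002)&(abs(l)<.045)
    q=np.sort(l[m])
    if len(q)>9:i=np.diff(q).argmax();print(k.round(3),len(q),q[[0,i,i+1,-1]].round(4),"mid",((q[0]+q[-1])/2).round(4))
t=s[(abs(l)<.015)&(s>-.06)&(s<.01)];print("throat->origin",t.max()+.0245, "tips",s[abs(l)<.05].max()-.025)
E
```

```text
z head [array([ 0.5598, -0.1868,  0.0721]), array([ 0.5621, -0.2089,  0.0734]), array([ 0.5641, -0.2308,  0.0737]), array([ 0.5892, -0.179 ,  0.0743]), array([ 0.5942, -0.2332,  0.0752]), array([ 0.6033, -0.1769,  0.0741]), array([ 0.6084, -0.2329,  0.0743]), array([ 0.5192, -0.2128,  0.073 ])]
-0.07 1095 [-0.0267  0.0082  0.0156  0.0219] mid -0.0024
-0.064 1271 [-0.0198 -0.002  -0.0016  0.0146] mid -0.0026
-0.058 746 [-0.0191  0.0132  0.0136  0.0136] mid -0.0027
-0.052 974 [-0.0229 -0.002  -0.0016  0.0176] mid -0.0027
-0.046 1242 [-0.0272 -0.002  -0.0016  0.0223] mid -0.0025
-0.04 1550 [-0.0352  0.0294  0.0301  0.0304] mid -0.0024
-0.034 1881 [-0.0363 -0.0019 -0.0016  0.0306] mid -0.0029
-0.028 1981 [-0.0372 -0.0016 -0.0012  0.0323] mid -0.0025
-0.022 1978 [-0.0363 -0.0019 -0.0016  0.0308] mid -0.0028
-0.016 855 [-0.0362 -0.0239  0.0187  0.0309] mid -0.0027
-0.01 895 [-0.0362 -0.0239  0.0186  0.0309] mid -0.0027
-0.004 924 [-0.0362 -0.0239  0.0187  0.0311] mid -0.0026
0.002 958 [-0.0362 -0.0239  0.0187  0.0309] mid -0.0026
0.008 1009 [-0.0364 -0.0238  0.0187  0.031 ] mid -0.0027
0.014 1053 [-0.0361 -0.0239  0.0187  0.0311] mid -0.0025
0.02 947 [-0.0374 -0.024   0.0186  0.0323] mid -0.0026
0.026 880 [-0.0396 -0.0285  0.0235  0.0343] mid -0.0026
throat->origin 0.003332228620183359 tips 0.005358778653731834
```

In the tool's units: -0.0454 m / 0.25 = -0.1816, -0.011 m / 0.25 = -0.044.

```bash
python3 -m handwheel '[[0.015, [0.0204, -0.1816, -0.044], [0, 0, 0]], [0.015, [0.0204, -0.1816, -0.044], [0, 0, 0]], [0.015, [0.0204, -0.1816, -0.044], [0, 0, 0]], [0.015, [0.0204, -0.1816, 0], [0, 0, 0]], [0.015, [0.0204, -0.1816, 0], [0, 0, 0]]]' | grep -v rot
python3 -m handwheel '[[0.015, [0, 0, 0], [0, 0, -0.0727]], [0.015, [0, 0, 0], [0, 0, -0.0727]], [0.015, [0, 0, 0], [0, 0, -0.0727]], [0.015, [0, 0, 0], [0, 0, -0.0727]], [0.015, [0, 0, 0], [0, 0, -0.0727]]]' | grep -v rot
python3 -m handwheel '[[0.015, [0, 0, 0], [0, 0, -0.0727]], [0.015, [0, 0, 0], [0, 0, -0.0727]], [0.015, [0, 0, 0], [0, 0, -0.0727]], [0.015, [0, 0, 0], [0, 0, -0.0727]], [0.015, [0, 0, 0], [0, 0, 0]]]' | grep -v rot
python3 -m handwheel '[[0.015, [0, 0, 0], [0, 0, 0]], [0.015, [0, 0, 0], [0, 0, 0]]]' |grep grip
cat > w3.py <<'E'
import sys
from meas import *
c,M=cap("wrist");save(sys.argv[1],c["img"]);X=cloud(c,M);np.savez(sys.argv[1],X=X,img=c["img"])
s=ctrl.read_state();p=s["tool_pos"]
S=np.array([.5426,.1583]);by=np.array([.1731,.9849]);bx=np.array([.9849,-.1731])
Q=X.reshape(-1,3);z0=p[2]
P=Q[(Q[:,2]>z0-.003)&(Q[:,2]<z0+.012)][:,:2]
u=(P-S)@bx;v=(P-S)@by
vo=((p[:2]-S)@by)+.0793
print("expected v",vo)
L=[]
for k in np.arange(vo-.055,vo+.022,.007):
    m=(abs(v-k)<.002)&(abs(u-((p[:2]-S)@bx))<.045);q=u[m]
    if len(q)>9:print((k-vo).round(3),len(q),q.min().round(4),q.max().round(4),"mid",((q.max()+q.min())/2).round(4));L.append((k,(q.max()+q.min())/2))
t=v[(abs(u-((p[:2]-S)@bx))<.015)&(v>vo-.06)&(v<vo)];print("origin v",t.max()+.0245)
for n,(c0,z1,z2,r) in dict(stud=((0,0),.063,.077,.02),jam=((0,0),.04,.05,.035),pin=((-.022,-.185),.036,.048,.014)).items():
    w=S+c0[0]*bx+c0[1]*by;m=(Q[:,2]>z1)&(Q[:,2]<z2)&(np.hypot(*(Q[:,:2]-w).T)<r)
    if m.sum()>20:
        e=Q[m][:,:2]-w;(cx,cy),rr=cv2.minEnclosingCircle((e*1000).astype(np.float32));print(n,m.sum(),"circle off base x,y mm",np.dot([cx,cy],bx).round(2),np.dot([cx,cy],by).round(2),"r",round(rr,1))
E
python3 w3.py w3; python3 -c "
from h import *
go(.5183,.0162,.033,-9.98)"
```

```text
t: 6.2
tool_pos: [0.5156, 0.0181, 0.0972]
contact_force: [0.4, -1.1, -2.6]
grip_width: 0.0213
gripper_force: 59.5
t: 6.7
tool_pos: [0.5154, 0.0167, 0.0966]
contact_force: [-0.5, -0.2, -3.5]
grip_width: 0.0212
gripper_force: 59.7
t: 7.2
tool_pos: [0.5155, 0.0165, 0.0967]
contact_force: [0.4, -0.8, -3.5]
grip_width: 0.0213
gripper_force: 59.7
grip_width: 0.0212
gripper_force: 59.7
expected v -0.06504034475295144
-0.055 967 -0.0218 0.0189 mid -0.0014
-0.048 1272 -0.0265 0.0235 mid -0.0015
-0.041 1700 -0.0352 0.0316 mid -0.0018
-0.034 1942 -0.0363 0.0334 mid -0.0015
-0.027 2044 -0.0348 0.0321 mid -0.0014
-0.02 808 -0.0352 0.0321 mid -0.0016
-0.013 830 -0.0352 0.0322 mid -0.0015
-0.006 893 -0.0352 0.0323 mid -0.0014
0.001 956 -0.0353 0.0321 mid -0.0016
0.008 993 -0.0352 0.0323 mid -0.0014
0.015 996 -0.0352 0.0322 mid -0.0015
0.022 895 -0.0387 0.0358 mid -0.0014
origin v -0.06452776279924607
jam 352 circle off base x,y mm 1.64 -16.68 r 10.4
t 7.45 pos [0.5164 0.0163 0.0979] d [0.0002 0.0019 0.0649] rot [-0.0009  0.      0.002 ] j [-0.18  0.33  1.79 -0.    1.02 -0.01] F [-1.   0.2 -3.2]
```

View pics/w3.png

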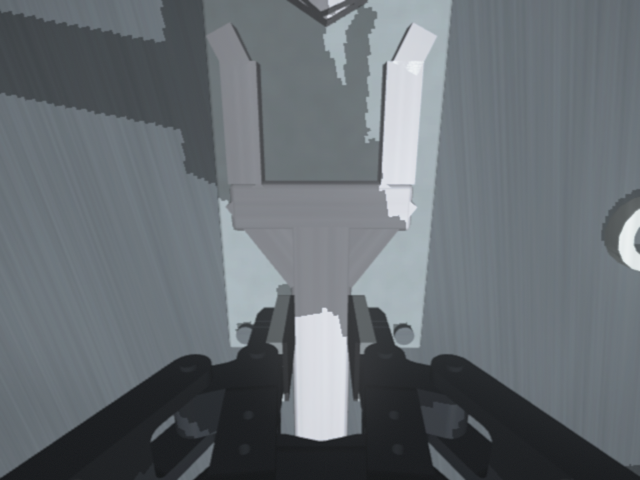

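The wrist view shows the spanner square over the plate, jaws at (320,40–185), and the jam nut just in at (330,10). Its lateral offset is -1.5 mm. Correcting that and lowering.

In the tool's units: 0.02 m / 0.25 = 0.08, 0.014 m / 0.25 = 0.056, 0.001 rad / 2 = 0.0005.

```bash
python3 -m handwheel '[[0.015, [0, 0.0064, 0.08], [0, 0, 0.0005]], [0.015, [0, 0, 0.08], [0, 0, 0]], [0.015, [0, 0, 0.08], [0, 0, 0]], [0.015, [0, 0, 0.056], [0, 0, 0]], [0.015, [0, 0, 0], [0, 0, 0]]]'
python3 w3.py w4; python3 -c "
from h import *
go(.5183,.0162,.021,-9.98)"
```

```text
t: 7.95
tool_pos: [0.5166, 0.0163, 0.0224]
tool_rot: [0.765, 0.644, -0.001, -0.002]
contact_force: [-1.1, 0.4, -3.4]
grip_width: 0.0208
gripper_force: 59.7
expected v -0.06501352123219216
-0.055 979 -0.0216 0.0192 mid -0.0012
-0.048 1274 -0.0275 0.0241 mid -0.0017
-0.041 1688 -0.0346 0.0318 mid -0.0014
-0.034 1983 -0.0364 0.0338 mid -0.0013
-0.027 2045 -0.0346 0.0322 mid -0.0012
-0.02 803 -0.0352 0.0324 mid -0.0014
-0.013 836 -0.0348 0.0323 mid -0.0013
-0.006 884 -0.0347 0.0323 mid -0.0012
0.001 898 -0.0348 0.0323 mid -0.0013
0.008 978 -0.0352 0.0325 mid -0.0013
0.015 994 -0.0349 0.0326 mid -0.0011
0.022 888 -0.0384 0.036 mid -0.0012
origin v -0.06449131665162186
pin 180 circle off base x,y mm 5.35 3.33 r 4.6
t 8.0 pos [0.5175 0.0162 0.0236] d [0.0002 0.0008 0.0026] rot [-0.0023 -0.      0.0022] j [-0.18  0.44  1.86 -0.    0.85 -0.01] F [-0.4 -0.3 -3.6]
```

View pics/w4.png

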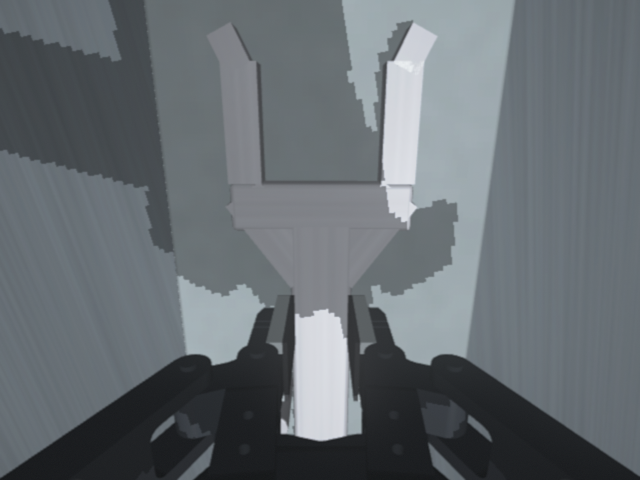

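Jaws centred at (320,110); the plate's edges are visible at (160,100) and (500,100), so I'll use those for a calibration-free lateral fix.

```bash
cat > edge.py <<'E'
import sys
from h import *
X=np.load(sys.argv[1]+".npz")["X"];S=np.array([.5426,.1583]);by=np.array([.1731,.9849]);bx=np.array([.9849,-.1731])
g=[]
for r in range(20,330,10):
    row=X[r];m=row[:,2]>.0065
    u=(row[:,:2]-S)@bx;v=(row[:,:2]-S)@by
    ok=m&(abs(u)<.08);i=np.where(ok)[0]
    if len(i)<50: continue
    g.append([r,v[i[0]],u[i].min(),u[i].max()])
g=np.array(g)
for e,n in ((2,"left"),(3,"right"),):
    f=np.polyfit(g[:,1],g[:,e],1);print(n,"slope",f[0].round(4),"med",np.median(g[:,e]).round(4))
print(g[::3].round(4))
E
python3 edge.py w4;python3 edge.py w3
```

```text
left slope 0.0029 med -0.0632
right slope 0.0042 med 0.0651
[[ 2.000e+01 -3.400e-02 -6.270e-02  6.490e-02]
 [ 5.000e+01 -4.340e-02 -6.320e-02  6.500e-02]
 [ 8.000e+01 -5.340e-02 -6.320e-02  6.520e-02]
 [ 1.100e+02 -6.390e-02 -6.300e-02  6.490e-02]
 [ 1.400e+02 -7.490e-02 -6.260e-02  6.500e-02]
 [ 1.700e+02 -8.620e-02 -6.260e-02  6.520e-02]
 [ 2.000e+02 -9.840e-02 -6.350e-02  6.460e-02]
 [ 2.300e+02 -1.105e-01 -6.320e-02  6.490e-02]
 [ 2.600e+02 -1.242e-01 -6.350e-02  6.520e-02]
 [ 2.900e+02 -1.381e-01 -6.330e-02  6.460e-02]
 [ 3.200e+02 -1.523e-01 -6.290e-02  6.480e-02]]
left slope 0.0036 med -0.0634
right slope 0.0065 med 0.0653
[[ 2.000e+01 -1.820e-02 -6.300e-02  6.520e-02]
 [ 5.000e+01 -3.250e-02 -6.340e-02  6.580e-02]
 [ 8.000e+01 -4.750e-02 -6.340e-02  6.600e-02]
 [ 1.100e+02 -6.310e-02 -6.330e-02  6.550e-02]
 [ 1.400e+02 -7.940e-02 -6.330e-02  6.520e-02]
 [ 1.700e+02 -9.630e-02 -6.280e-02  6.500e-02]
 [ 2.000e+02 -1.140e-01 -6.300e-02  6.580e-02]
 [ 2.300e+02 -1.332e-01 -6.380e-02  6.550e-02]
 [ 2.600e+02 -1.529e-01 -6.340e-02  6.490e-02]
 [ 2.900e+02 -1.731e-01 -6.350e-02  6.480e-02]
 [ 3.200e+02 -1.957e-01 -6.420e-02  6.410e-02]]
```

In the tool's units: 0.008 m / 0.25 = 0.032, 0.0023 m / 0.25 = 0.0092, 0.003 rad / 2 = 0.0015.

```bash
python3 -m handwheel '[[0.015, [0, 0.0092, 0.008], [0, 0, 0.0015]], [0.015, [0, 0, 0], [0, 0, 0]], [0.015, [0.032, 0, 0], [0, 0, 0]], [0.015, [0.028, 0, 0], [0, 0, 0]], [0.015, [0, 0, 0], [0, 0, 0]]]'
python3 w3.py w5; python3 edge.py w5 | head -2
```

```text
t: 8.5
tool_pos: [0.5235, 0.0316, 0.0227]
tool_rot: [0.765, 0.643, 0.0, 0.0]
contact_force: [-0.6, -0.8, -2.7]
grip_width: 0.021
gripper_force: 59.7
expected v -0.04924981114654835
-0.055 951 -0.0175 0.0233 mid 0.0029
-0.048 1260 -0.0226 0.0279 mid 0.0026
-0.041 1669 -0.0305 0.036 mid 0.0028
-0.034 1932 -0.032 0.0376 mid 0.0028
-0.027 2010 -0.0305 0.0365 mid 0.003
-0.02 813 -0.0308 0.0365 mid 0.0029
-0.013 841 -0.0307 0.0363 mid 0.0028
-0.006 895 -0.0308 0.0367 mid 0.0029
0.001 982 -0.0306 0.0366 mid 0.003
0.008 1003 -0.0306 0.0364 mid 0.0029
0.015 1011 -0.0309 0.0368 mid 0.0029
0.022 904 -0.0339 0.0402 mid 0.0031
origin v -0.048315883909846376
jam 324 circle off base x,y mm 0.31 -18.84 r 6.3
left slope 0.0031 med -0.0632
right slope 0.0048 med 0.0654
```

View pics/w5.png

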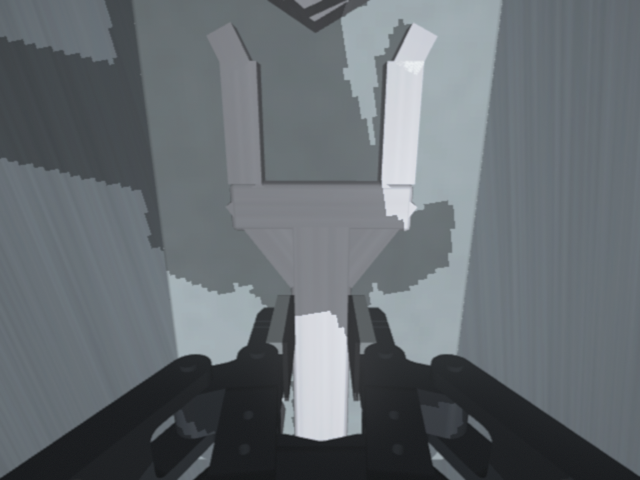

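In the tool's units: -0.002 m / 0.25 = -0.008.

```bash
python3 -m handwheel '[[0.015, [0, -0.008, 0], [0, 0, 0]], [0.015, [0, 0, 0], [0, 0, 0]], [0.015, [0, 0, 0], [0, 0, 0]]]'|sed -n 2,4p
python3 w3.py w6 | grep -E "0.00|exp|orig"; python3 edge.py w6 | head -2
python3 -c "
from h import *
go(.5183,.0162,.021,-9.98);c,M=cap('wrist');go(.5183,.0162,.021,-9.98)"
```

```text
tool_pos: [0.5211, 0.0307, 0.0223]
tool_rot: [0.766, 0.643, -0.0, -0.0]
contact_force: [-0.5, -0.4, -3.8]
expected v -0.050160975104546604
-0.055 966 -0.0195 0.0211 mid 0.0008
-0.048 1282 -0.025 0.026 mid 0.0005
-0.041 1707 -0.0326 0.0337 mid 0.0006
-0.034 1950 -0.0341 0.0355 mid 0.0007
-0.027 2055 -0.0327 0.0344 mid 0.0008
-0.02 816 -0.0328 0.0343 mid 0.0007
-0.013 853 -0.0328 0.0346 mid 0.0009
-0.006 893 -0.033 0.0344 mid 0.0007
0.001 950 -0.0327 0.0344 mid 0.0009
0.008 998 -0.0328 0.0344 mid 0.0008
0.015 1005 -0.0327 0.0347 mid 0.001
0.022 906 -0.036 0.0379 mid 0.0009
origin v -0.049584387805422965
left slope 0.0051 med -0.0631
right slope 0.0024 med 0.0654
t 8.9 pos [0.5212 0.0306 0.0223] d [-0.0147 -0.0003  0.0013] rot [ 0.  0. -0.] j [-0.16  0.45  1.85 -0.    0.85  0.02] F [-0.1  0.7 -3. ]
t 8.95 pos [0.5212 0.0306 0.0223] d [-0.0147 -0.0004  0.0013] rot [0.0001 0.     0.    ] j [-0.16  0.45  1.85 -0.    0.85  0.02] F [-0.3 -0.6 -2.8]
```

In the tool's units: 0.008 m / 0.25 = 0.032, 0.006 m / 0.25 = 0.024.

```bash
python3 -m handwheel '[[0.015, [0.032, 0.0008, 0], [0, 0, 0]], [0.015, [0.032, 0, 0], [0, 0, 0]], [0.015, [0.032, 0, 0], [0, 0, 0]], [0.015, [0.024, 0, 0], [0, 0, 0]], [0.015, [0, 0, 0], [0, 0, 0]]]'
python3 w3.py w7 | grep -E "0.00|exp|orig"; python3 edge.py w7 | head -2
```

```text
t: 9.45
tool_pos: [0.5267, 0.0614, 0.0223]
tool_rot: [0.765, 0.644, 0.0, -0.0]
contact_force: [-0.7, -0.1, -3.1]
grip_width: 0.0209
gripper_force: 59.7
expected v -0.01935661041707651
-0.055 948 -0.019 0.0208 mid 0.0009
-0.048 1260 -0.0245 0.0264 mid 0.001
-0.041 1649 -0.0326 0.0338 mid 0.0006
-0.034 1956 -0.0338 0.0359 mid 0.001
-0.027 2008 -0.0326 0.0344 mid 0.0009
-0.02 819 -0.0328 0.0344 mid 0.0008
-0.013 860 -0.0326 0.0346 mid 0.001
-0.006 893 -0.0328 0.0347 mid 0.0009
0.001 927 -0.0328 0.0345 mid 0.0009
0.008 965 -0.0328 0.0345 mid 0.0009
0.015 771 -0.0328 0.0347 mid 0.0009
origin v 0.004960694259199955
left slope 0.0017 med -0.063
right slope 0.0044 med 0.0654
```

View pics/w7.png

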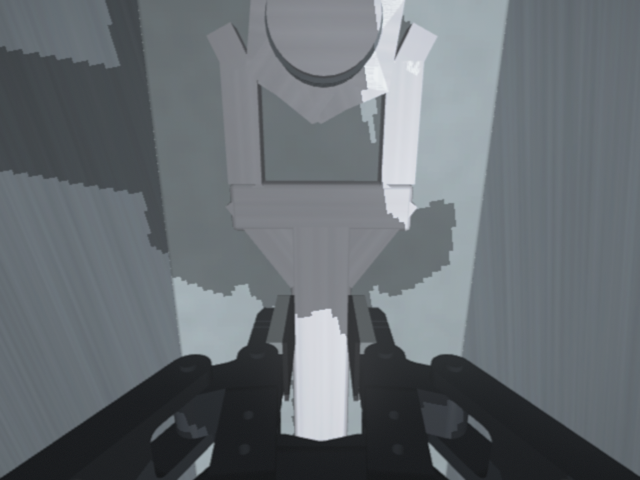

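Nut's near corner at (318,122) is between the jaws, centred, with no contact. Sliding on.

Units first: shifts go in shares of 0.25 m and turns go in shares of 2 rad. So 0.006 m / 0.25 = 0.024, 0.005 m / 0.25 = 0.02.

```bash
python3 -m handwheel '[[0.015, [0.024, 0, 0], [0, 0, 0]], [0.015, [0.024, 0, 0], [0, 0, 0]], [0.015, [0.02, 0, 0], [0, 0, 0]], [0.015, [0, 0, 0], [0, 0, 0]], [0.015, [0, 0, 0], [0, 0, 0]]]'
python3 -m handwheel '[[0.015, [0.004, 0, 0], [0, 0, 0]], [0.015, [0, 0, 0], [0, 0, 0]], [0.015, [0, 0, 0], [0, 0, 0]]]' | grep -E "pos|cont"
python3 -m handwheel '[[0.015, [0.004, 0, 0], [0, 0, 0]], [0.015, [0, 0, 0], [0, 0, 0]], [0.015, [0, 0, 0], [0, 0, 0]]]' | grep -E "pos|cont"
python3 w3.py w8 | grep -E "0.00|exp|orig"; python3 edge.py w8 | head -2
```

```text
t: 10.0
tool_pos: [0.5295, 0.0772, 0.0223]
tool_rot: [0.766, 0.643, -0.0, 0.0]
contact_force: [0.7, 0.3, -3.0]
grip_width: 0.021
gripper_force: 59.7
tool_pos: [0.5297, 0.0779, 0.0223]
contact_force: [-1.2, -0.2, -3.3]
tool_pos: [0.5299, 0.079, 0.0223]
contact_force: [-0.2, 0.3, -2.6]
expected v -0.0010028944990381483
-0.055 961 -0.0193 0.0211 mid 0.0009
-0.048 1279 -0.0242 0.0265 mid 0.0011
-0.041 1702 -0.0325 0.0343 mid 0.0009
-0.034 1949 -0.0338 0.0357 mid 0.001
-0.027 2048 -0.0322 0.0346 mid 0.0012
-0.02 815 -0.0325 0.0348 mid 0.0011
-0.013 798 -0.0324 0.0349 mid 0.0012
-0.006 646 -0.0325 0.0349 mid 0.0012
0.001 679 -0.0325 0.0346 mid 0.001
0.008 707 -0.0324 0.0347 mid 0.0011
0.015 822 -0.0327 0.0351 mid 0.0012
origin v -0.00044956125145128104
left slope 0.002 med -0.063
right slope 0.0052 med 0.0654
```

View pics/w8.png

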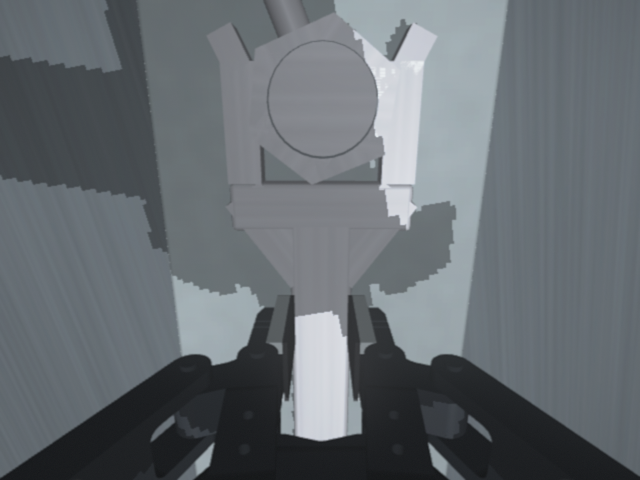

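Spanner is on the nut (stud circle at (322,100), throat at row 183). Lowering to contact, then releasing.

In the tool's units: 0.002 m / 0.25 = 0.008, 0.0015 m / 0.25 = 0.006.

```bash
python3 -m handwheel '[[0.015, [0.0012, 0, 0.008], [0, 0, 0]], [0.015, [0, 0, 0.006], [0, 0, 0]], [0.015, [0, 0, 0], [0, 0, 0]], [0.015, [0, 0, 0], [0, 0, 0]]]'| grep -E "pos|cont"
python3 -m handwheel '[[0.015, [0, 0, 0.0032], [0, 0, 0]], [0.015, [0, 0, 0], [0, 0, 0]], [0.015, [0, 0, 0], [0, 0, 0]]]'| grep -E "pos|cont"

```

```text
tool_pos: [0.5299, 0.0793, 0.0187]
contact_force: [-0.1, -0.4, -3.3]
tool_pos: [0.5299, 0.0793, 0.0184]
contact_force: [-1.7, 0.5, 3.5]
```

Contact with the plate; releasing and backing up.

In the tool's units: -0.03 m / 0.25 = -0.12.

```bash
python3 -m handwheel '[[0.06, [0, 0, 0], [0, 0, 0]], [0.06, [0, 0, 0], [0, 0, 0]], [0.06, [0, 0, 0], [0, 0, 0]], [0.06, [0, 0, 0], [0, 0, 0]], [0.06, [0, 0, -0.12], [0, 0, 0]]]'| grep -E "pos|cont|wid"
python3 -m handwheel '[[0.05, [0, 0, -0.2], [0, 0, 0]], [0.05, [0, 0, -0.2], [0, 0, 0]], [0.05, [0, 0, 0], [0, 0, 0]], [0.05, [0, 0, 0], [0, 0, 0]]]'| grep -E "pos|cont|wid"
cat > chk.py <<'E'
import sys
from h import *
S=np.array([.5426,.1583]);by=np.array([.1731,.9849]);bx=np.array([.9849,-.1731])
c,M=cap("wrist");save(sys.argv[1],c["img"]);X=cloud(c,M).reshape(-1,3)
P=X[(X[:,2]>.0175)&(X[:,2]<.028)];u=(P[:,:2]-S)@bx;v=(P[:,:2]-S)@by
for k in np.arange(-.215,.03,.012):
    m=(abs(v-k)<.002)&(abs(u)<.05);q=u[m]
    if len(q)>9:print(k.round(3),len(q),q.min().round(4),q.max().round(4),((q.min()+q.max())/2).round(4),P[m,2].mean().round(4))
t=v[(abs(u)<.006)&(v<-.1)];print("end+217",t.min()+.217)
for n,z1,z2,r,w in (("stud",.063,.077,.03,(0,0)),("knob",.074,.09,.14,(0,0)),("pin",.036,.048,.016,(-.022,-.185))):
    q=X[(X[:,2]>z1)&(X[:,2]<z2)];q=np.c_[(q[:,:2]-S)@bx,(q[:,:2]-S)@by];q=q[np.hypot(*(q-w).T)<r]
    if len(q)>20:
        (a,b),rr=cv2.minEnclosingCircle((q*1000).astype(np.float32));print(n,len(q),a,b,rr)
E
python3 chk.py w9
```

```text
tool_pos: [0.5269, 0.0794, 0.045]
contact_force: [-0.7, 0.4, 0.9]
grip_width: 0.0596
tool_pos: [0.5309, 0.0793, 0.1495]
contact_force: [0.4, -0.4, 0.3]
grip_width: 0.0499
-0.215 69 -0.0086 0.0081 -0.0002 0.0217
-0.203 128 -0.0468 0.0495 0.0014 0.0216
-0.191 132 -0.0116 0.0121 0.0003 0.0217
-0.179 216 -0.0278 0.012 -0.0079 0.0221
-0.167 131 -0.0112 0.0119 0.0003 0.0218
-0.155 130 -0.011 0.0118 0.0004 0.0216
-0.143 135 -0.0108 0.0116 0.0004 0.0217
-0.131 148 -0.0114 0.0124 0.0005 0.0218
-0.119 153 -0.0113 0.0123 0.0005 0.0217
-0.107 161 -0.0111 0.0121 0.0005 0.0217
-0.095 160 -0.0109 0.012 0.0006 0.0217
-0.083 167 -0.0107 0.0127 0.001 0.0217
-0.071 174 -0.0113 0.0126 0.0006 0.0217
-0.059 278 -0.0173 0.0188 0.0007 0.0216
-0.047 428 -0.0254 0.0276 0.0011 0.0216
-0.035 583 -0.0339 0.0356 0.0008 0.0218
-0.023 234 -0.0322 0.0344 0.0011 0.0214
-0.011 235 -0.0323 0.0341 0.0009 0.0217
0.001 214 -0.0324 0.0345 0.001 0.0217
0.013 245 -0.032 0.0346 0.0013 0.0216
0.025 110 -0.0353 0.0372 0.001 0.0216
end+217 -0.000756585411163635
stud 1936 1.1850112676620483 1.4043607711791992 13.643336296081543
pin 292 -21.450010299682617 -183.0566864013672 7.309100151062012
```

View pics/w9.png

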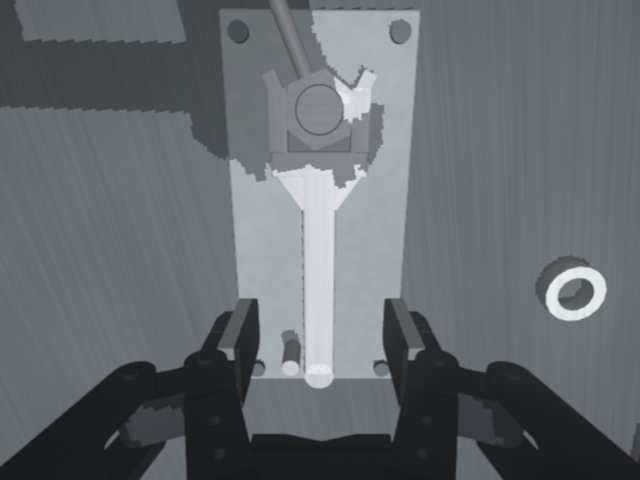

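Spanner lies flat and square (top at 21.7 mm everywhere), with the pin at (290,365) just left of the handle; its origin is within about 2 mm of the stud. Next, moving to the knob's far side.

```bash
python3 -c "
from h import *
go(.4816,.2262,.15,12.4)"
```

```text
t 12.3 pos [0.5297 0.0793 0.1479] d [ 0.1363 -0.0728 -0.0021] rot [ 2.000e-04  0.000e+00 -3.903e-01] j [-0.06  0.3   1.69 -0.    1.15  0.11] F [0.5 0.5 0.2]
```

In the tool's units: 0.0341 m / 0.25 = 0.1364, 0.034 m / 0.25 = 0.136, -0.13 rad / 2 = -0.065.

```bash
python3 -m handwheel '[[0, [0.1364, -0.0728, 0], [0, 0, 0]], [0, [0.1364, -0.0728, 0], [0, 0, 0]], [0, [0.1364, -0.0728, 0], [0, 0, 0]], [0, [0.136, -0.0728, 0], [0, 0, 0]], [0, [0, 0, 0], [0, 0, -0.065]]]' 40| grep -E "pos"
python3 -m handwheel '[[0, [0, 0, 0], [0, 0, -0.065]], [0, [0, 0, 0], [0, 0, -0.065]], [0, [0, 0, 0.2], [0, 0, 0]], [0, [0, 0, 0.2], [0, 0, 0]], [0, [0, 0, 0], [0, 0, 0]]]'
python3 -c "
from h import *
go(.5255-.024*.977,.2359-.024*.215,.048,12.4)"
```

```text
tool_pos: [0.4785, 0.2296, 0.1457]
t: 13.3
tool_pos: [0.4748, 0.2244, 0.0403]
tool_rot: [0.627, 0.779, -0.007, -0.005]
contact_force: [-1.6, -0.2, 0.8]
grip_width: 0.0004
gripper_force: 0.0
t 13.3 pos [0.4748 0.2244 0.0403] d [ 0.0004  0.0279 -0.0082] rot [-0.0175  0.0003 -0.0005] j [ 0.23  0.43  1.81 -0.    0.92  0.01] F [-1.6 -0.2  0.8]
```

In the tool's units: 0.01 m / 0.25 = 0.04, 0.006 m / 0.25 = 0.024.

```bash
python3 -m handwheel '[[0, [0, 0.04, -0.016], [0, 0, 0]], [0, [0, 0.04, 0], [0, 0, 0]], [0, [0, 0.024, 0], [0, 0, 0]], [0, [0, 0, 0], [0, 0, 0]], [0, [0, 0, 0], [0, 0, 0]]]'|grep -E "pos|cont"
python3 -m handwheel '[[0, [0.0076, 0.0324, 0], [0, 0, 0.05]], [0, [0.0076, 0.0324, 0], [0, 0, 0.05]], [0, [0, 0, 0], [0, 0, 0]], [0, [0, 0, 0], [0, 0, 0]], [0, [0, 0, 0], [0, 0, 0]]]'|grep -E "pos|cont"
cat > knob.py <<'E'
from h import *
S=np.array([.5426,.1583]);bx=np.array([.9849,-.1731]);by=np.array([.1731,.9849])
c,M=cap("top");X=cloud(c,M);save("top_now",c["img"])
d=np.load("top.npz")
# lever bar & knob: dark pixels near radius 80
Q=X.reshape(-1,3);g=c["img"].reshape(-1,3).max(1)
r=np.hypot(*(Q[:,:2]-S).T)
bar=(Q[:,2]>.033)&(Q[:,2]<.05)&(r>.027)&(r<.066)&(g>90)
a=np.unwrap(np.arctan2(*(Q[bar][:,:2]-S).T[::-1]));print("bar n",bar.sum(),"ang",np.degrees(np.median(a)).round(1),"jam+lower",(1.3-(np.median(a)+np.radians(9.98))).round(3))
k=(Q[:,2]>.072)&(Q[:,2]<.084)&(r>.06)&(r<.1)&(g<60)
if k.sum():print("knob",k.sum(),Q[k].mean(0).round(4))
s=ctrl.read_state();p=s["tool_pos"][:2]-S;A=R.from_quat(s["tool_rot"]).as_matrix()
print("tool radial,tang",(p@A[:2,0]).round(4),(p@A[:2,1]).round(4),"tool x yaw",np.degrees(np.arctan2(A[1,0],A[0,0])).round(1),"tilt",A[2,2].round(4),"F radial/tang",(A.T@s["contact_force"]).round(2),"z",s["tool_pos"][2].round(4),"t",s["t"])
E
python3 knob.py
```

```text
tool_pos: [0.5081, 0.2319, 0.0532]
contact_force: [-0.9, 0.3, -0.7]
tool_pos: [0.522, 0.238, 0.0521]
contact_force: [-0.9, -0.4, 0.6]
bar n 99 ang 88.0 jam+lower -0.41
tool radial,tang 0.0801 -0.0191 tool x yaw 91.0 tilt -1.0 F radial/tang [ 0.23 -0.43  0.07] z 0.0521 t 14.35
```

In the tool's units: 0.0081 m / 0.25 = 0.0324, 0.0019 m / 0.25 = 0.0076, 0.1 rad / 2 = 0.05.

```bash
python3 -m handwheel '[[0, [0.0076, 0.0324, 0], [0, 0, 0.05]], [0, [0.0076, 0.0324, 0], [0, 0, 0.05]], [0, [0.0076, 0.0324, 0], [0, 0, 0.05]], [0, [0, 0, 0], [0, 0, 0]], [0, [0, 0, 0], [0, 0, 0]]]'|grep -E "pos|cont"
python3 knob.py
```

```text
tool_pos: [0.5468, 0.2417, 0.0519]
contact_force: [-0.9, 0.9, -0.4]
bar n 98 ang 71.2 jam+lower -0.117
knob 1 [0.5678 0.2257 0.0751]
tool radial,tang 0.0812 -0.0193 tool x yaw 73.9 tilt -1.0 F radial/tang [ 0.83  0.   -0.04] z 0.0519 t 14.9
```

In the tool's units: 0.004 m / 0.25 = 0.016, 0.001 m / 0.25 = 0.004, 0.05 rad / 2 = 0.025.

```bash
cat > f.py <<'E'
from h import *
F=[];S=np.array([.5426,.1583])
for _ in range(4):
    s=ctrl.read_state();A=R.from_quat(s["tool_rot"]).as_matrix();F.append(A.T@s["contact_force"]);ctrl.capture("wrist")
p=s["tool_pos"][:2]-S
print("F tool mean",np.mean(F,0).round(2),"rad,tang",(p@A[:2,0]).round(4),(p@A[:2,1]).round(4),"xyaw",np.degrees(np.arctan2(A[1,0],A[0,0])).round(2),"t",round(s["t"],2))
E
python3 -m handwheel '[[0, [0.004, 0.016, 0], [0, 0, 0.025]], [0, [0.004, 0.016, 0], [0, 0, 0.025]], [0, [0, 0, 0], [0, 0, 0]], [0, [0, 0, 0], [0, 0, 0]]]'|grep -E "pos|cont";python3 f.py
python3 -m handwheel '[[0, [0.004, 0.016, 0], [0, 0, 0.025]], [0, [0, 0, 0], [0, 0, 0]], [0, [0, 0, 0], [0, 0, 0]]]'|grep -E "pos|cont";python3 f.py;python3 knob.py
```

```text
tool_pos: [0.555, 0.2413, 0.052]
contact_force: [0.6, -0.2, 0.4]
F tool mean [-0.09  0.18 -0.31] rad,tang 0.0817 -0.0193 xyaw 68.08 t 15.45
tool_pos: [0.5594, 0.2407, 0.052]
contact_force: [-0.5, -0.4, 0.3]
F tool mean [ 0.35 -0.1  -0.05] rad,tang 0.0818 -0.0194 xyaw 65.19 t 15.95
bar n 101 ang 63.5 jam+lower 0.017
knob 2 [0.5745 0.2219 0.0753]
tool radial,tang 0.0818 -0.0193 tool x yaw 65.2 tilt -1.0 F radial/tang [ 0.73 -0.47  0.37] z 0.052 t 16.05
```

In the tool's units: 0.0024 m / 0.25 = 0.0096, 0.0004 m / 0.25 = 0.0016, 0.03 rad / 2 = 0.015.

```bash
python3 -m handwheel '[[0, [0.0016, 0.0096, 0], [0, 0, 0.015]], [0, [0.0016, 0.0096, 0], [0, 0, 0.015]], [0, [0, 0, 0], [0, 0, 0]], [0, [0, 0, 0], [0, 0, 0]]]'|grep -E "cont";python3 f.py
python3 -m handwheel '[[0, [0.0016, 0.0096, 0], [0, 0, 0.015]], [0, [0, 0, 0], [0, 0, 0]], [0, [0, 0, 0], [0, 0, 0]]]'|grep -E "cont";python3 f.py
```

```text
contact_force: [-0.3, 0.6, 1.2]
F tool mean [ 0.5  -0.79 -0.56] rad,tang 0.0815 -0.0194 xyaw 61.71 t 16.6
contact_force: [-0.2, 1.3, 0.8]
F tool mean [ 1.03 -1.11 -0.19] rad,tang 0.0814 -0.0194 xyaw 59.99 t 17.1
```

In the tool's units: 0.0024 m / 0.25 = 0.0096, 0.0004 m / 0.25 = 0.0016, 0.03 rad / 2 = 0.015.

```bash
python3 -m handwheel '[[0, [0.0016, 0.0096, 0], [0, 0, 0.015]], [0, [0, 0, 0], [0, 0, 0]], [0, [0, 0, 0], [0, 0, 0]]]'|grep -E "cont";python3 f.py
python3 -m handwheel '[[0, [0.0016, 0.0096, 0], [0, 0, 0.015]], [0, [0, 0, 0], [0, 0, 0]], [0, [0, 0, 0], [0, 0, 0]]]'|grep -E "cont";python3 f.py;python3 knob.py
```

```text
contact_force: [-1.7, 2.8, 0.8]
F tool mean [ 1.61 -3.11 -0.71] rad,tang 0.0813 -0.0197 xyaw 58.27 t 17.6
contact_force: [-2.3, 3.9, 1.5]
F tool mean [ 2.16 -3.86 -1.25] rad,tang 0.0813 -0.02 xyaw 56.5 t 18.1
bar n 95 ang 55.3 jam+lower 0.161
knob 1 [0.5831 0.218  0.0761]
tool radial,tang 0.0813 -0.02 tool x yaw 56.5 tilt -1.0 F radial/tang [ 2.65 -3.76 -0.07] z 0.052 t 18.2
```

In the tool's units: 0.0024 m / 0.25 = 0.0096, 0.0002 m / 0.25 = 0.0008, 0.03 rad / 2 = 0.015.

```bash
python3 -m handwheel '[[0, [0.0008, 0.0096, 0], [0, 0, 0.015]], [0, [0, 0, 0], [0, 0, 0]], [0, [0, 0, 0], [0, 0, 0]]]'|grep -E "cont";python3 f.py
python3 -m handwheel '[[0, [0.0008, 0.0096, 0], [0, 0, 0.015]], [0, [0, 0, 0], [0, 0, 0]], [0, [0, 0, 0], [0, 0, 0]]]'|grep -E "cont";python3 f.py
```

```text
contact_force: [-3.2, 6.0, 0.7]
F tool mean [ 2.66 -6.06 -1.51] rad,tang 0.0812 -0.0204 xyaw 54.78 t 18.65
contact_force: [-2.9, 7.8, 2.0]
F tool mean [ 3.87 -7.49 -1.7 ] rad,tang 0.0811 -0.0208 xyaw 53.07 t 19.15
```

In the tool's units: 0.0024 m / 0.25 = 0.0096, 0.0008 m / 0.25 = 0.0032, 0.03 rad / 2 = 0.015.

```bash
python3 -m handwheel '[[0, [0.0032, 0.0096, 0], [0, 0, 0.015]], [0, [0, 0, 0], [0, 0, 0]], [0, [0, 0, 0], [0, 0, 0]]]'|grep -E "cont";python3 f.py
python3 knob.py
```

```text
contact_force: [-4.0, 7.1, 1.8]
F tool mean [ 3.25 -8.1  -1.87] rad,tang 0.0812 -0.0212 xyaw 51.35 t 19.65
bar n 99 ang 51.4 jam+lower 0.229
knob 1 [0.587  0.2143 0.075 ]
tool radial,tang 0.0812 -0.0212 tool x yaw 51.4 tilt -1.0 F radial/tang [ 2.85 -7.77 -1.88] z 0.052 t 19.75
```

In the tool's units: 0.0024 m / 0.25 = 0.0096, 0.0008 m / 0.25 = 0.0032, 0.025 rad / 2 = 0.0125.

```bash
python3 -m handwheel '[[0, [0.0032, 0.0096, 0], [0, 0, 0.0125]], [0, [0, 0, 0], [0, 0, 0]], [0, [0, 0, 0], [0, 0, 0]]]'|grep -E "cont";python3 f.py
python3 -m handwheel '[[0, [0.0032, 0.0088, 0], [0, 0, 0.01]], [0, [0, 0, 0], [0, 0, 0]], [0, [0, 0, 0], [0, 0, 0]]]'|grep -E "cont";python3 f.py
```

```text
contact_force: [-5.4, 7.5, 2.5]
F tool mean [ 2.52 -9.38 -2.04] rad,tang 0.0813 -0.0212 xyaw 49.92 t 20.2
contact_force: [-5.8, 8.3, 2.5]
F tool mean [  2.58 -10.11  -2.38] rad,tang 0.0814 -0.0211 xyaw 48.78 t 20.7
```

In the tool's units: 0.0013 m / 0.25 = 0.0052, 0.0004 m / 0.25 = 0.0016, 0.012 rad / 2 = 0.006.

```bash
python3 -m handwheel '[[0, [0.0016, 0.0052, 0], [0, 0, 0.006]], [0, [0, 0, 0], [0, 0, 0]], [0, [0, 0, 0], [0, 0, 0]], [0, [0, 0, 0], [0, 0, 0]], [0, [0, 0, 0], [0, 0, 0]]]'|grep -E "cont";python3 f.py;python3 knob.py;python3 chk.py w10
```

```text
contact_force: [-6.6, 9.7, 3.3]
F tool mean [  2.24 -11.15  -2.42] rad,tang 0.0815 -0.021 xyaw 48.09 t 21.4
bar n 97 ang 48.2 jam+lower 0.285
knob 2 [0.5897 0.2121 0.0765]
tool radial,tang 0.0815 -0.021 tool x yaw 48.1 tilt -1.0 F radial/tang [  2.96 -10.62  -2.92] z 0.0517 t 21.5
0.013 31 -0.0227 -0.0198 -0.0213 0.0209Traceback (most recent call last):
  File "chk.py", line 9, in <module>
    t=v[(abs(u)<.006)&(v<-.1)];print("end+217",t.min()+.217)
                                               ~~~~~^^
    return umr_minimum(a, axis, None, out, keepdims, initial, where)
ValueError: zero-size array to reduction operation minimum which has no identity
```

About 11 N held for over 0.5 s. Backing off and checking.

In the tool's units: -0.05 m / 0.25 = -0.2, -0.04 m / 0.25 = -0.16.

```bash
python3 -m handwheel '[[0, [0, -0.04, 0], [0, 0, 0]], [0, [0, -0.12, 0], [0, 0, 0]], [0, [0, -0.04, -0.2], [0, 0, 0]], [0, [0, -0.12, -0.2], [0, 0, 0]], [0, [0, -0.16, 0], [0, 0, 0]]]'|grep -E "pos|cont"
python3 -m handwheel '[[0, [0, -0.16, 0], [0, 0, 0]], [0, [0, -0.16, 0], [0, 0, 0]], [0, [0, 0, 0], [0, 0, 0]], [0, [0, 0, 0], [0, 0, 0]]]'|grep -E "pos|cont"
python3 - <<'E'
import runpy
runpy.run_path("knob.py")
from h import *
S=np.array([.5426,.1583]);by=np.array([.1731,.9849]);bx=np.array([.9849,-.1731])
c,M=cap("top");X=cloud(c,M).reshape(-1,3);save("end",c["img"][140:340,180:480])
P=X[(X[:,2]>.0175)&(X[:,2]<.028)];u=(P[:,:2]-S)@bx;v=(P[:,:2]-S)@by
for k in np.arange(-.2,.02,.02):
    m=(abs(v-k)<.004)&(abs(u)<.04);q=u[m]
    if len(q)>5:print(k.round(3),q.min().round(4),q.max().round(4),np.median(P[m,2]).round(4))
t=v[(abs(u)<.02)&(v<-.1)];print("end+217",t.min()+.217)
E
```

```text
tool_pos: [0.5028, 0.309, 0.1507]
contact_force: [0.4, 1.1, 0.4]
tool_pos: [0.4379, 0.3621, 0.1442]
contact_force: [1.0, 0.6, 0.7]
bar n 96 ang 50.0 jam+lower 0.252
knob 62 [0.5928 0.219  0.0783]
tool radial,tang 0.0819 -0.2131 tool x yaw 48.1 tilt -1.0 F radial/tang [-0.11 -0.67  0.16] z 0.1441 t 22.5
-0.2 -0.0153 0.0077 0.0215
-0.18 -0.0148 0.0087 0.0211
-0.16 -0.0146 0.0091 0.0215
-0.14 -0.0141 0.0085 0.0215
-0.12 -0.0137 0.0096 0.0207
-0.1 -0.0131 0.01 0.0211
-0.08 -0.0133 0.01 0.021
-0.06 -0.0194 0.0173 0.021
-0.04 -0.0328 0.033 0.0212
-0.02 -0.0336 0.0326 0.021
-0.0 -0.0328 0.0336 0.0215
end+217 -0.00041478981188927677
```

View pics/end.png

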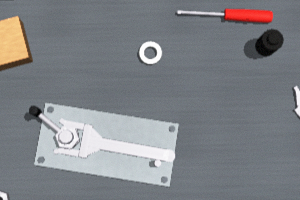

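The spanner lies flat on the nut with its handle against the pin (160,163 in the crop). The lever has stayed turned, and the spacer, screwdriver, roller and carton in this crop look undisturbed. Handing in.

```bash
python3 -c "
from h import *
print(ctrl.sign_off())"
```

```text
the job is handed in; nothing more can be done
None
```

The job is handed in: the larger spanner lies flat on the lower nut with its handle against the dog pin, and the jam nut was tightened with about 11 N at the knob; the sign-off gave no verdict.

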